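# Proof-pull the new peg of a tool rail

## Robot

A 6-joint arm with a two-finger parallel gripper is mounted at the origin on a cart in front of the work surface, level with it; the furniture and walls round the work are solid. World frame = base frame: x ahead of the robot, y to its left, z up, the work surface at z = 0. Lengths are in mm, angles in rad, forces in N, time in s.
With the tool pointing down it reaches from about 350 to 775 mm from the base axis. Payload 7.3 kg.
Tool frame: the origin (TCP) lies on the mounting face of the last link; the fingertips stand 178 mm ahead of it and the grasp point (between the pads) lies 159 mm ahead of it; z points along the fingers, y is the line along which they close (so a half turn about z gives the same grasp; the last joint's range is limited). The gripper opens to 92 mm and grips with 3 to 60 N. Pads are 19 mm wide; open, the fingers measure 130 mm over their backs; the gripper's body (75 mm by 190 mm) begins 47 mm behind the grasp point.
Start: joints at [-1.322, 0.342, 1.524, -0, 1.275, -0.146], TCP at [201.947, -484.608, 404.741] pointing down, gripper open.
Joint ranges: [-2.53, 2.53], [-0.77, 2.02], [0.04, 2.7], [-1, 4.14], [0.28, 2.66], [-3.11, 3.11]. Speed limits (rad/s): [2.57, 2.57, 3.14, 3.14, 3.14, 3.14].

## Interface

Orientations are given as [roll, pitch, yaw] about the fixed x, y, z axes, in that order (R = Rz(yaw) Ry(pitch) Rx(roll)).
In Python, from plant import bot gives the robot as it stands.
- The arm moves only by the shell command python3 shift.py 'ROWS'. ROWS is a JSON list of rows, 1 to 5 of them, each of 5 numbers: the finger opening in mm, then dx, dy, dz in mm, then a turn about the tool's z in rad; each row is the pose to reach, as a shift and turn from the pose commanded when the command began, along the tool's axes at that moment; what a row does not reach only later rows make up. A row lasts 1/8 s, in which the tool goes at most 62.5 mm and 0.188 rad, less where a joint would pass 70% of its speed; a pose out of reach is approached as far as the arm can. The fingers move at their own pace and stop on an object; the grip force is fixed at half the most. Time passes only in rows, so rows that do not move let the fingers close. It prints the time, the measured TCP pose, the force, the opening and the grip force at its end.
- bot.get_obs(): the state, without advancing time (a new reading comes with each control period).
- bot.capture(name): name is "scene" or "top" or "wrist"; returns a dict with "color" (480x640x3 uint8, red, green, blue), "K" (3x3 intrinsics, pixels), "R" (3x3) and "t" (3): a world point X has camera coordinates R X + t. Camera axes: x right, y down, z forward; pixel columns grow to the right and rows downward; lengths in mm; the calibration is good to about 2 mm. A picture is of the moment at which its call begins. There is no depth.
- bot.close_job(): hands the job in; it is judged then, once.
The state is a dict: "time": time; "joint_positions": joint angles; "dq": joint speeds; "tau": joint torques, N m; "tool_pos": TCP position; "tcp_rot": TCP orientation; "contact_force": force on the tool from outside, world axes, zero at the start; "moment": the same for the moment, N m; "grip_width": finger opening in mm; "finger_force": force on a finger pad.
Only numpy, scipy, OpenCV 4.12 (cv2) and the standard library are available. Lean on these libraries where they do the work, as an engineer would, in place of code of your own. Each camera call takes 0.05 s, during which the arm holds its last target. There are 200 camera calls.

## Task

The brass peg on the wooden tool rail is new: proof-pull it with the spring pull gauge before the rail goes back on the wall. Slip the gauge's steel eye down over the brass peg so that the gauge lies flat on the table, square to the rail on its beaded lower-edge side, then take the ribbed black grip and slowly draw the rod straight out until the barrel's end lies in the middle of the red band, without overpulling or letting it snap back. Hold the pull there for at least two seconds and finish still holding it; do not pull on the dark pegs or shift the tools lying about.

Things in the scene. Friction and masses are not known exactly. Their poses are not given: they have to be found in the camera images.
- rail: Pale wooden tool rail lying flat, 230 x 50 x 14 mm, fixed to the table by a screw near each end. Origin at the centre of its underside, on the table; x along its length, y across, z up. Three upright pegs stand on its centre line 75 mm apart, one at its middle; which of the three places the brass peg has varies.
- peg_new: The new brass peg, fixed on the rail: upright post 16 mm in diameter with a domed top, on a flange 32 mm in diameter and 3 mm thick. Origin at the centre of the flange's underside, on the rail's top (14 mm above the table), z up along the post.
- peg_top (a point): Top of the brass peg, on its axis, 65 mm above the table.
- peg_old1: An old dark steel peg of the same shape and size, fixed on the rail; origin as for the brass peg.
- peg_old2: The other old dark steel peg, the same.
- gauge: Spring pull gauge, loose, about 0.43 kg with its rod, 243 mm long with the rod in, lying flat on its two square blue end caps (48 x 48 x 16 mm, ending at x = -60 and +59 mm). Origin under the barrel's middle, on the underside of the caps; x runs along its axis from the eye (-x) towards rod and grip (+x), z up. With its eye on a peg it pivots freely and lines up with the pull.
- eye (a point): Centre of the steel eye, on the gauge's axis 95 mm from the barrel's middle: a ring lying flat, hole 26 mm, made of 9 mm round bar (44 mm outside), axis of the hole upright. With the gauge flat on the table and the eye on a peg, the ring is 2.5 mm above the peg's flange. Drawn tight, the eye's centre stands 5 mm off the peg's axis towards the grip.
- mouth (a point): Centre of the barrel's open end, out of which the rod comes, at x = +60 mm in the gauge.
- grip (a point): Middle of the ribbed black bobbin grip on the rod's end, on the gauge's axis, 100 mm from the gauge's origin with the rod in; moves out with the rod. Waist 28 mm in diameter and 40 mm long between two flanges 41 mm in diameter and 6 mm thick; grip the waist across from above, with the fingers between the flanges.
- draw_rod (a joint): How far the 12 mm steel rod is drawn out, m: 0 fully in, where its spring (3 N at 0, 1.5 N more per 10 mm, 12 N at the band) holds it; 0.10 the stop. The red band, 14 mm wide, begins to show at the barrel's end at 0.053, is half out at 0.060, all out at 0.067; four thin black rings come out before it, at 0.015, 0.025, 0.035 and 0.045.
- tape_measure: Yellow and black tape measure, 42 x 82 x 60 mm, loose, lying left of the rail; origin at the centre of its underside.
- driver_red: Red-handled screwdriver, 198 x 26 x 25 mm, loose, lying at the front left of the rail; origin at the centre of its underside.
- marker_pen: Black and red marker pen, 16 x 128 x 16 mm, loose, lying behind the work; origin at the centre of its underside.
- rail_lower_edge (a point): Middle of the rail's lower edge, on its top face, 14 mm above the table: the long edge with a small rounded bead, at the rail's own -y, 25 mm from its centre line, towards the robot's right. The pull goes along the rail's -y, square to this edge.
- barrel (a point): Middle of the gauge's barrel, on its axis, 24 mm above the table when it lies flat and straight above the gauge's origin: bare round aluminium, 34 mm in diameter, 84 mm of free length between the caps, close to the centre of mass. Grip it across from above.

How it is judged:
By the outcome, as a careful person would: the job done as asked, in the order asked, and still so for the second after the job is handed in, while the arm keeps its last pose, push and grip.
It also fails if it takes over 51 s, if anything falls off the work surface, if the arm or the gripper's body presses on something with over 40 N, if the wrist force passes 120 N, or if a joint passes its speed limit or range.

## Working session

There is one attempt and no reset: what is moved stays moved. The work goes in short steps, Python scripts to look and compute and a shell command to move; the robot and the scene stay as the last step left them, time stands still between calls to the robot, and variables do not carry over. Pictures are saved under pics/ and viewed, at most 12 in all, crops included, and the job is handed in when it is done.

```bash
ls; mkdir -p pics
python3 - <<'E'
from plant import bot
import cv2,numpy as np
o=bot.get_obs();print({k:np.round(v,3).tolist() for k,v in o.items()})
for n in("top","scene"):
    c=bot.capture(n);cv2.imwrite(f"pics/{n}0.png",c["color"][:,:,::-1]);np.savez(f"{n}0.npz",**c);print(n,c["K"].round(1).tolist(),c["R"].round(3).tolist(),c["t"].round(1).tolist())
E
```

```text
pics
plant.py
shift.py
{'time': 0.0, 'joint_positions': [-1.322, 0.343, 1.525, 0.0, 1.275, -0.146], 'dq': [-0.0, 0.0, -0.001, 0.001, -0.0, -0.0], 'tau': [-0.0, -43.124, -24.422, 0.072, 0.056, -0.0], 'tool_pos': [201.912, -484.479, 404.069], 'tcp_rot': [-3.14, -0.0, 0.395], 'contact_force': [1.138, -0.125, -0.502], 'moment': [0.011, -0.038, 0.037], 'finger_force': 0.0, 'grip_width': 91.661}
top [[434.7, 0.0, 311.3], [0.0, 434.7, 239.1], [0.0, 0.0, 1.0]] [[0.013, -0.999, 0.044], [-0.997, -0.016, -0.074], [0.074, -0.043, -0.996]] [119.3, 569.3, 905.9]
scene [[581.2, 0.0, 320.4], [0.0, 581.2, 222.1], [0.0, 0.0, 1.0]] [[-0.823, -0.567, 0.015], [-0.42, 0.591, -0.688], [0.382, -0.573, -0.725]] [549.3, 191.5, 1018.3]
```

View pics/top0.png

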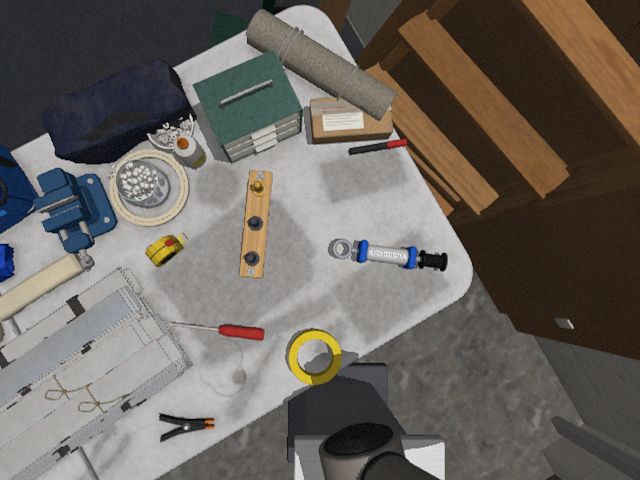

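View pics/scene0.png

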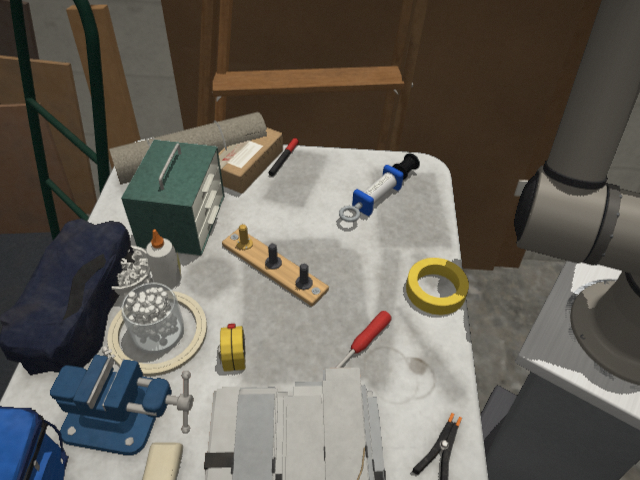

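The top view shows the brass peg at about (257,187), the far place on the rail. The dark pegs are at (255,224) and (251,259). The gauge's eye is at (341,249), and its grip at (435,262) points to the robot's right. The scene view confirms the brass peg is nearest the green toolbox, so I'll measure that clearance too.

```bash
cat > h.py <<'E'
import numpy as np,cv2
def ld(n): return dict(np.load(n))
def ray(c,uv):
    d=c["R"].T@np.linalg.solve(c["K"],[uv[0],uv[1],1.]); o=-c["R"].T@c["t"]; return o,d/np.linalg.norm(d)
def onz(c,uv,z):
    o,d=ray(c,uv); return o+d*(z-o[2])/d[2]
def tri(c1,u1,c2,u2):
    A=[];b=[]
    for c,u in((c1,u1),(c2,u2)):
        o,d=ray(c,u);P=np.eye(3)-np.outer(d,d);A.append(P);b.append(P@o)
    A=np.vstack(A);b=np.hstack(b);return np.linalg.lstsq(A,b,rcond=None)[0]
def blobs(m,amin=20):
    n,l,s,c=cv2.connectedComponentsWithStats(m.astype(np.uint8));return [(int(s[i,4]),c[i].round(1).tolist(),s[i,:4].tolist()) for i in range(1,n) if s[i,4]>=amin]
E
python3 - <<'E'
from h import *
t=ld("top0.npz");s=ld("scene0.npz")
for n,c in(("t",t),("s",s)):
    h=cv2.cvtColor(c["color"],cv2.COLOR_RGB2HSV);H,S,V=[h[...,i].astype(int) for i in range(3)]
    print(n,"blue",[b for b in blobs((H>100)&(H<125)&(S>150)&(V>90),40)])
    print(n,"brass/wood",[b for b in blobs((H>8)&(H<32)&(S>90)&(V>120),40)])
    print(n,"dark",[b for b in blobs((V<50)&(S<120),40) if b[0]<900])
    print(n,"steel ring hint",V[249,325:360].tolist() if n=="t" else "")
a=cv2.resize(t["color"][160:285,225:455,::-1],None,fx=3.4,fy=3.4,interpolation=cv2.INTER_CUBIC);cv2.imwrite("pics/tc.png",a)
b=cv2.resize(s["color"][140:310,210:430,::-1],None,fx=3.4,fy=3.4,interpolation=cv2.INTER_CUBIC);cv2.imwrite("pics/sc.png",b)
# toolbox: bottom right corner tries
for uv,z in(((300,133),0),((300,133),0),((233,160),0),((256,187),65)):print(uv,onz(t,uv,z).round())
print("scene box corner near",onz(s,(221,215),0).round())
E
```

```text
t blue [(194, [48.7, 178.2], [38, 168, 25, 24]), (106, [87.8, 180.8], [76, 174, 22, 16]), (229, [105.0, 215.3], [96, 196, 19, 35]), (71, [67.4, 206.3], [54, 200, 26, 14]), (41, [2.6, 212.3], [0, 209, 7, 8]), (265, [63.5, 217.4], [43, 208, 39, 21]), (118, [79.0, 237.9], [67, 230, 21, 19]), (146, [363.0, 250.8], [359, 240, 9, 22]), (271, [4.7, 262.9], [0, 244, 13, 33]), (145, [412.1, 257.3], [408, 247, 9, 22])]
t brass/wood [(6701, [594.2, 55.3], [522, 0, 118, 145]), (6740, [484.7, 103.6], [399, 12, 170, 186]), (5208, [421.9, 142.9], [312, 63, 187, 152]), (50, [323.7, 99.1], [311, 98, 26, 3]), (82, [182.4, 142.5], [177, 138, 11, 10]), (270, [432.4, 174.2], [405, 145, 55, 56]), (1953, [255.8, 222.4], [239, 171, 33, 107]), (222, [440.9, 201.0], [425, 180, 29, 36]), (45, [180.5, 238.9], [176, 234, 11, 10]), (437, [159.8, 249.6], [146, 236, 32, 29]), (1113, [313.1, 355.5], [288, 330, 54, 55])]
t dark [(48, [260.9, 4.6], [257, 0, 13, 12]), (295, [289.9, 3.9], [270, 0, 50, 15]), (51, [463.5, 14.4], [455, 5, 16, 19]), (276, [480.1, 26.8], [461, 5, 35, 49]), (117, [517.6, 21.2], [509, 6, 20, 2
[... 3243 characters left out ...]
 [85, 0, 24, 174]), (116, [279.3, 163.7], [269, 151, 22, 25]), (300, [407.5, 164.2], [394, 154, 25, 26]), (782, [524.9, 205.4], [514, 170, 25, 74]), (145, [271.8, 257.6], [266, 247, 12, 21]), (149, [302.5, 278.4], [296, 268, 13, 21]), (177, [632.0, 282.9], [623, 270, 17, 28]), (279, [36.3, 448.0], [24, 415, 25, 65]), (254, [492.4, 436.1], [484, 415, 23, 42]), (133, [445.4, 432.5], [434, 422, 21, 25]), (119, [426.2, 462.0], [413, 448, 28, 26]), (91, [442.4, 466.8], [440, 450, 7, 30]), (62, [619.7, 473.8], [613, 467, 15, 13])]
s steel ring hint 
(300, 133) [803. 154.   0.]
(300, 133) [803. 154.   0.]
(233, 160) [739. 300.   0.]
(256, 187) [668. 243.  65.]
scene box corner near [776. 203.   0.]
```

View pics/tc.png

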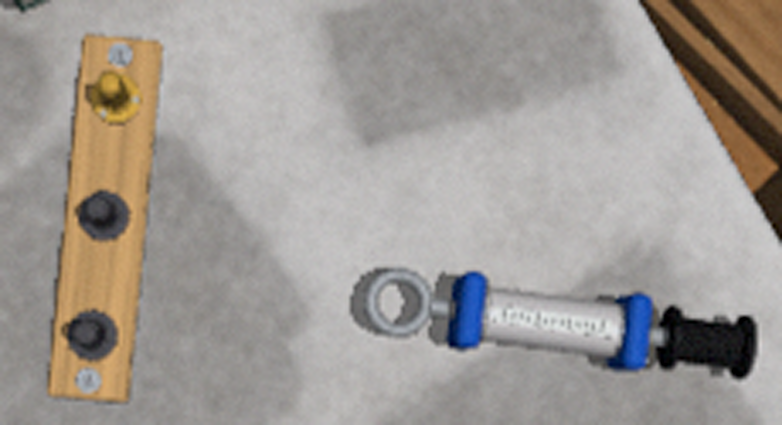

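View pics/sc.png

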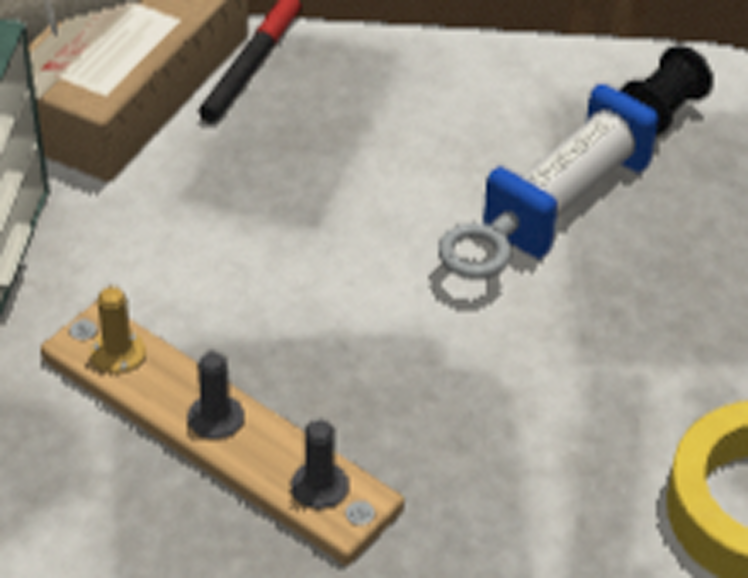

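```bash
cat > m.py <<'E'
from h import *
t=ld("top0.npz");s=ld("scene0.npz")
T=lambda x,y:(225+x/3.4-.35,160+y/3.4-.35);S=lambda x,y:(210+x/3.4-.35,140+y/3.4-.35)
pr=lambda n,v:print(n,np.round(v,1).tolist())
pr("pegtop tri",tri(t,T(110,79),s,S(112,291)));pr("pegtop z65",onz(t,T(110,79),65));pr("scene z65",onz(s,S(112,291),63))
pr("flange",onz(t,T(114,96),17));pr("flange old",onz(t,T(104,215),17));pr("flange old2",onz(t,T(92,335),17))
c=[onz(t,T(*p),14) for p in((85,37),(161,42),(128,402),(50,397))]
for p in c:pr("rail",p)
pr("rail ctr",np.mean(c,0));u=(c[0]+c[1]-c[2]-c[3])/2;pr("len,ang",[np.linalg.norm(u),1000*np.arctan2(u[1],u[0])])
pr("ring tri",tri(t,T(398,303),s,S(475,250)));pr("ring z24",onz(t,T(398,303),24));pr("ring scene",onz(s,S(475,250),24))
pr("grip z24",onz(t,T(710,342),24));pr("grip scene",onz(s,S(672,81),24))
a=onz(t,(363,250.8),32);b=onz(t,(412.1,257.3),32);pr("caps",a);pr("caps",b)
e=onz(t,T(398,303),24);g=onz(t,T(710,342),24);pr("gauge len,ang(mrad)",[np.linalg.norm(g-e),1000*np.arctan2(*(g-e)[[1,0]])])
pr("caps ang",1000*np.arctan2(*(b-a)[[1,0]]))
E
python3 m.py
```

```text
pegtop tri [678.0, 241.6, 63.4]
pegtop z65 [676.7, 240.9, 65.0]
scene z65 [679.4, 241.8, 63.0]
flange [675.7, 242.2, 17.0]
flange old [600.4, 246.8, 17.0]
flange old2 [525.4, 252.6, 17.0]
rail [713.6, 261.5, 14.0]
rail [711.4, 213.6, 14.0]
rail [484.2, 229.7, 14.0]
rail [486.7, 277.9, 14.0]
rail ctr [599.0, 245.7, 14.0]
len,ang [227.6, -71.4]
ring tri [549.7, 64.0, 24.0]
ring z24 [547.7, 62.9, 24.0]
ring scene [551.5, 65.2, 24.0]
grip z24 [526.2, -133.7, 24.0]
grip scene [530.0, -138.4, 24.0]
caps [543.7, 18.8, 32.0]
caps [531.5, -85.4, 32.0]
gauge len,ang(mrad) [197.8, -1680.1]
caps ang -1687.3
```

Measured values:

| Item | World position (mm) or angle |
|---|---|
| Brass peg | (677, 242) |
| Rail heading | −0.071 rad, so the pull heads along −1.642 rad |
| Eye | (549, 63.5) |
| Grip | (528, −136), 198 mm from the eye (195 expected) |
| Barrel | (538, −31) |
| Gauge heading | −1.683 rad |

The triangulated heights (63 and 24 mm) match the given sizes.

```bash
cat > go.py <<'E'
import sys,numpy as np
from plant import bot
x,y,z,yaw=map(float,sys.argv[1:5])  # grasp point world, yaw
o=bot.get_obs();p=np.array(o["tool_pos"]);r=o["tcp_rot"][2]
from scipy.spatial.transform import Rotation as Ro
R=Ro.from_euler("xyz",o["tcp_rot"]).as_matrix()
d=R.T@(np.array([x,y,z+159])-p);tn=-((yaw-r+np.pi)%(2*np.pi)-np.pi)
print("t",round(o["time"],2),"pos",p.round(1),"rpy",np.round(o["tcp_rot"],3),"shift",d.round(1),"turn",round(tn,3),"F",np.round(o["contact_force"],1),"w",round(o["grip_width"],1))
E
python3 go.py 538 -31 100 1.459
python3 shift.py '[[92,485,-289,145,-1.064],[92,485,-289,145,-1.064],[92,485,-289,145,-1.064],[92,485,-289,145,-1.064],[92,485,-289,145,-1.064]]'; python3 go.py 538 -31 100 1.459
```

```text
time: 0.72
tool_pos: [383.1, -239.9, 326.5]
tcp_rot: [3.141, 0.0, 1.338]
contact_force: [1.6, -1.4, -0.3]
grip_width: 92.0
finger_force: 0.0
t 0.72 pos [ 383.1 -239.9  326.5] rpy [3.141 0.    1.338] shift [239.  102.5  67.4] turn -0.121 F [ 1.6 -1.4 -0.3] w 92.0
```

```bash
python3 shift.py '[[92,239,102.5,67,-0.125],[92,239,102.5,67,-0.125],[92,239,102.5,67,-0.125],[92,239,102.5,67,-0.125],[92,239,102.5,67,-0.125]]'; python3 go.py 538 -31 100 1.459;  python3 - <<'E'
from plant import bot
import cv2,numpy as np
c=bot.capture("wrist");cv2.imwrite("pics/w1.png",c["color"][:,:,::-1]);np.savez("w1.npz",**c)
E
```

```text
time: 1.35
tool_pos: [539.4, -30.7, 258.6]
tcp_rot: [-3.14, -0.0, 1.461]
contact_force: [-0.6, -0.4, 1.0]
grip_width: 91.7
finger_force: 0.0
t 1.35 pos [539.4 -30.7 258.6] rpy [-3.14  -0.     1.461] shift [-0.4 -1.3 -0.4] turn 0.002 F [-0.6 -0.4  1. ] w 91.7
```

View pics/w1.png

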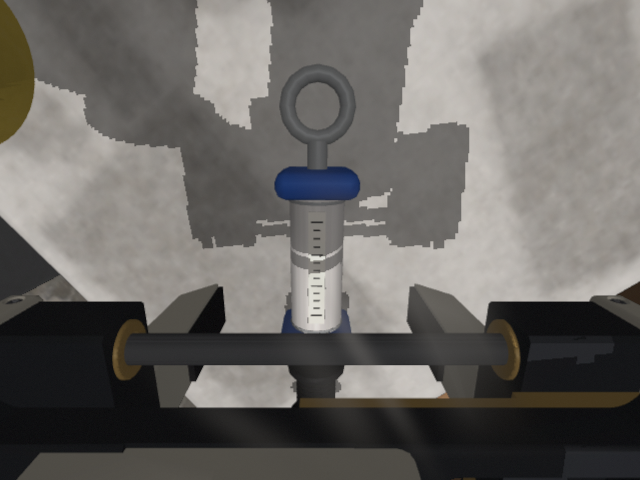

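The wrist view shows the gauge upright in the picture and centred between the fingers. The ring is at (317,104), the near cap at (317,183) and the far cap near row 322. I'll check these points before going down.

```bash
python3 - <<'E'
from h import *
c=ld("w1.npz")
e=onz(c,(317.5,104.5),24);k=onz(c,(317,320),41);print("ring",e.round(1),"barrel end~",k.round(1),"cap top",onz(c,(317,183),48).round(1));d=k-e
print(np.arctan2(d[1],d[0]),np.linalg.norm(d[:2]))
E
python3 shift.py '[[92,0,-1.3,40,0],[92,0,-1.3,76,0],[92,0,-1.3,76,0]]'
```

```text
ring [549.8  66.2  24. ] barrel end~ [535.4 -61.9  41. ] cap top [544.9  24.7  48. ]
-1.6832471765594967 128.95584846616654
time: 1.78
tool_pos: [535.7, -34.4, 182.2]
tcp_rot: [-3.136, -0.0, 1.456]
contact_force: [-0.6, -0.5, 0.4]
grip_width: 92.1
finger_force: 0.0
```

```bash
python3 shift.py '[[30,0,0,0,0],[30,0,0,0,0],[30,0,0,0,0],[30,0,0,0,0],[30,0,0,0,0]]'; python3 go.py 538 -31 24 1.459
```

```text
time: 2.4
tool_pos: [537.2, -33.4, 184.2]
tcp_rot: [3.141, 0.0, 1.457]
contact_force: [0.0, -0.1, 0.3]
grip_width: 46.5
finger_force: 0.0
t 2.4 pos [537.2 -33.4 184.2] rpy [3.141 0.    1.457] shift [2.5 0.6 1.2] turn -0.002 F [ 0.  -0.1  0.3] w 46.5
```

```bash
python3 shift.py '[[30,0,0,0,0],[30,0,0,0,0],[30,0,0,0,0]]'; python3 shift.py '[[30,0,0,-25,0],[30,0,0,-50,0],[30,0,0,-70,0],[30,0,0,-70,0]]'
python3 - <<'E'
from plant import bot
import cv2,numpy as np
c=bot.capture("wrist");cv2.imwrite("pics/w2.png",c["color"][:,:,::-1]);np.savez("w2.npz",**c)
E
```

```text
time: 2.78
tool_pos: [537.4, -33.5, 184.0]
tcp_rot: [3.141, 0.0, 1.457]
contact_force: [1.1, 0.3, 0.3]
grip_width: 33.1
finger_force: 30.0
time: 3.28
tool_pos: [537.2, -33.4, 254.6]
tcp_rot: [3.14, 0.0, 1.457]
contact_force: [0.2, 0.2, -4.9]
grip_width: 33.5
finger_force: 30.0
```

View pics/w2.png

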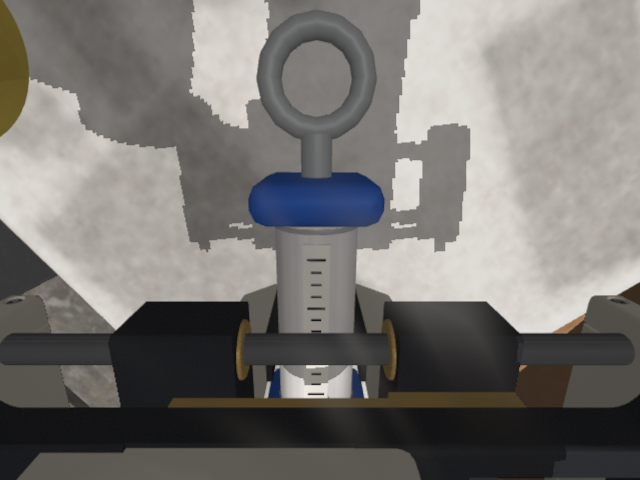

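The gauge is lifted level (−4.9 N, about its weight) and the ring is at (316,75). Now I'll work out where the eye sits relative to the tool and the shift onto the peg.

```bash
python3 - <<'E'
from h import *
from plant import bot
c=ld("w2.npz");h=cv2.cvtColor(c["color"],cv2.COLOR_RGB2HSV).astype(int)
e=onz(c,(316.5,75),94.5);print("eye",e.round(1), "diam chk",np.linalg.norm(onz(c,(257.5,75),94.5)-onz(c,(376,75),94.5)).round(1))
o=bot.get_obs();p=np.array(o["tool_pos"]);y=o["tcp_rot"][2];d=(e-p)[:2]
a=np.arctan2(d[1],d[0])-y;L=np.hypot(*d);print("L",L,"ang rel",a)
yaw=-1.642+np.pi
peg=np.array([677.,242.]);f=np.array([np.cos(yaw),np.sin(yaw)]);
# gauge eye direction = tool +x (a~0)
g=peg-L*np.array([np.cos(yaw+a),np.sin(yaw+a)])-2*f
print("grasp target",g.round(1),"yaw",yaw)
E
python3 go.py 670 145 102 1.4996
```

```text
eye [548.2  67.   94.5] diam chk 43.4
L 101.01093461731455 ang rel 0.0005368066725521814
grasp target [669.7 139.2] yaw 1.4995926535897932
t 3.33 pos [536.8 -33.4 253.5] rpy [-3.141  0.     1.457] shift [192.3 112.1  -7.5] turn -0.042 F [ 0.5 -0.1 -5. ] w 33.6
```

```bash
python3 shift.py '[[30,45,27,-3,-0.042],[30,95,57,-3,-0.042],[30,145,87,-3,-0.042],[30,186.5,112.5,-3,-0.042],[30,186.5,112.5,-3,-0.042]]'; python3 shift.py '[[30,0,0,0,0],[30,0,0,0,0]]'
python3 - <<'E'
from plant import bot
import cv2,numpy as np
c=bot.capture("wrist");cv2.imwrite("pics/w3.png",c["color"][:,:,::-1]);np.savez("w3.npz",**c)
c=bot.capture("scene");np.savez("s3.npz",**c)
c=bot.capture("top");np.savez("t3.npz",**c)
E
python3 go.py 669.7 139.2 98 1.4996
```

```text
time: 3.95
tool_pos: [670.5, 142.2, 253.9]
tcp_rot: [-3.139, -0.0, 1.503]
contact_force: [0.1, -0.7, -5.3]
grip_width: 33.5
finger_force: 30.0
time: 4.2
tool_pos: [669.5, 138.0, 256.1]
tcp_rot: [-3.14, 0.001, 1.498]
contact_force: [1.0, -1.2, -3.5]
grip_width: 33.3
finger_force: 30.0
t 4.35 pos [669.8 138.1 257.1] rpy [-3.141  0.     1.498] shift [ 1.1 -0.2  0.1] turn -0.002 F [-0.8 -0.1 -4.5] w 33.1
```

View pics/w3.png

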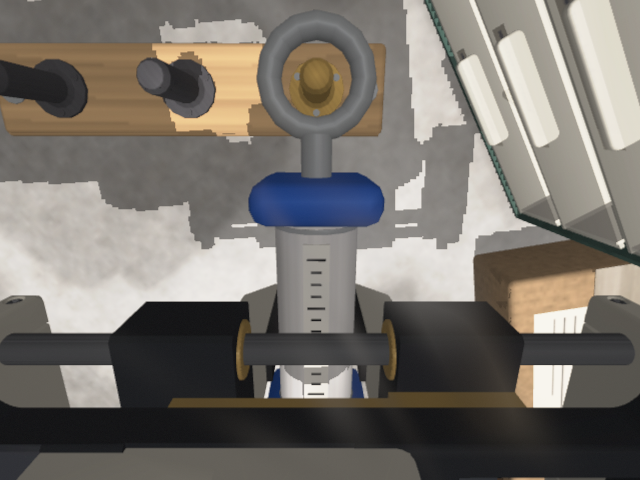

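In the wrist view the brass peg is seen through the ring. Its top is at about (316.5,71), its flange centre at (316.5,88), and the ring centre at (316.5,75). The toolbox is clear on the right.

Run:
```python
from h import *
c=ld("w3.npz")
e=onz(c,(316.5,75),97);print("eye",e.round(1))
print("pegtop",onz(c,(316.5,70),63).round(1),"flange",onz(c,(316.5,88),17).round(1),"rail edges",onz(c,(220,43),14).round(1),onz(c,(220,135),14).round(1))
l,r=onz(c,(20,134),14),onz(c,(360,132),14);print("rail ang",np.arctan2(*(r-l)[[1,0]]))
```

```text
eye [675.9 238.7  97. ]
pegtop [676.4 246.   63. ] flange [676.4 244.4  17. ] rail edges [623.6 272.2  14. ] [615.9 222.9  14. ]
rail ang -0.06812639121189955
```

The eye is about 6 mm short of the peg axis, so I'll go 4.5 mm forward and then down.

```bash
python3 shift.py '[[30,4.5,0.3,0,0],[30,4.5,0.3,15,0],[30,4.5,0.3,30,0],[30,4.5,0.3,42,0],[30,4.5,0.3,42,0]]'; python3 go.py 669.7 143 25 1.4996;  python3 - <<'E'
from plant import bot
import cv2,numpy as np
c=bot.capture("wrist");a=c["color"][:200,180:460,::-1];np.savez("w4.npz",**c)
s=bot.capture("scene");np.savez("s4.npz",**s);b=cv2.resize(s["color"][180:300,180:400,::-1],None,fx=2,fy=2)
b2=np.zeros((240,280+440,3),np.uint8);b2[:200,:280]=a;b2[:,280:]=b;cv2.imwrite("pics/w4.png",b2)
E
```

```text
time: 4.97
tool_pos: [670.2, 143.5, 212.9]
tcp_rot: [-3.138, 0.001, 1.499]
contact_force: [-0.5, 0.5, -3.1]
grip_width: 33.2
finger_force: 30.0
t 4.97 pos [670.2 143.5 212.9] rpy [-3.138e+00  1.000e-03  1.499e+00] shift [-0.5 -0.3 28.9] turn -0.0 F [-0.5  0.5 -3.1] w 33.2
```

View pics/w4.png

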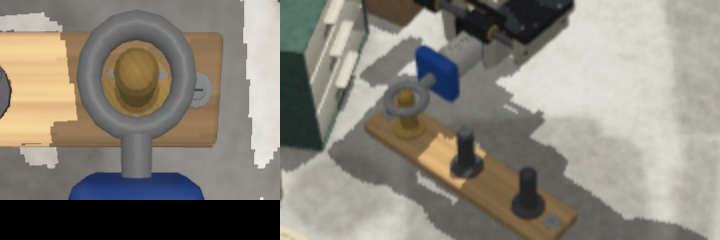

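The ring (wrist-crop centre about (137,76)) is threaded round the brass peg with its top at (137,65), and the scene view shows the same. I'll lower it the rest of the way gently.

```bash
python3 shift.py '[[30,0,0,10,0],[30,0,0,18,0],[30,0,0,24,0],[30,0,0,27,0],[30,0,0,27,0]]'; python3 shift.py '[[30,0,0,1,0],[30,0,0,1,0]]'
```

```text
time: 5.7
tool_pos: [670.6, 143.6, 187.7]
tcp_rot: [-3.141, 0.0, 1.499]
contact_force: [0.2, 0.0, -4.2]
grip_width: 33.6
finger_force: 30.0
time: 5.95
tool_pos: [670.7, 143.6, 187.2]
tcp_rot: [3.141, 0.0, 1.499]
contact_force: [0.3, -1.1, -3.6]
grip_width: 33.1
finger_force: 30.0
```

```bash
python3 shift.py '[[30,0,0,1,0],[30,0,0,2,0],[30,0,0,3,0],[30,0,0,3,0]]'
```

```text
time: 6.45
tool_pos: [670.7, 143.6, 184.1]
tcp_rot: [3.141, 0.0, 1.499]
contact_force: [-0.3, 0.7, -3.1]
grip_width: 33.5
finger_force: 30.0
```

```bash
python3 shift.py '[[30,0,0,0.5,0],[30,0,0,1,0],[30,0,0,1,0]]'
```

```text
time: 6.82
tool_pos: [670.6, 143.6, 184.0]
tcp_rot: [3.141, 0.0, 1.499]
contact_force: [-3.9, -1.5, 5.1]
grip_width: 33.3
finger_force: 30.0
```

```bash
python3 shift.py '[[92,0,0,-0.5,0],[92,0,0,-0.5,0],[92,0,0,-0.5,0],[92,0,0,-0.5,0]]'; python3 shift.py '[[92,0,0,-20,0],[92,0,0,-60,0],[92,-50,0,-75,0],[92,-97,0,-75,0],[92,-97,0,-75,0]]'
python3 - <<'E'
from plant import bot
import cv2,numpy as np
c=bot.capture("wrist");np.savez("w5.npz",**c);t=bot.capture("top");np.savez("t5.npz",**t)
o=np.zeros((400,760,3),np.uint8);o[:360,:480]=cv2.resize(c["color"][...,::-1],(480,360))
o[:375,480:]=cv2.resize(t["color"][150:300,240:352,::-1],None,fx=2.5,fy=2.5);cv2.imwrite("pics/w5.png",o)
E
```

```text
time: 7.32
tool_pos: [670.7, 143.6, 183.4]
tcp_rot: [3.141, 0.0, 1.499]
contact_force: [-0.4, -0.1, 0.0]
grip_width: 69.0
finger_force: 0.0
time: 7.95
tool_pos: [663.9, 43.5, 260.5]
tcp_rot: [3.139, 0.001, 1.495]
contact_force: [-1.0, 0.2, -0.6]
grip_width: 91.7
finger_force: 0.0
```

View pics/w5.png

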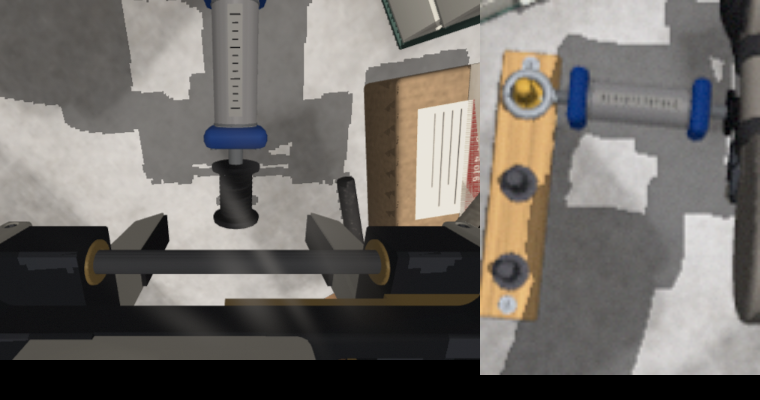

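The eye sits over the brass peg (right inset, (527,92)) with the gauge square to the rail. In the wrist view the black grip's waist is centred near (236,192) at ¾ scale, with the pen well clear.

```bash
python3 - <<'E'
from h import *
c=ld("w5.npz");f=4/3
# flange tops at z~44.5, sides at 24; waist centre
for n,uv,z in(("flange1 L",(213,168),24),("flange1 R",(260,168),24),("flange2 L",(214,217),24),("flange2 R",(259,217),24),("waist",(236,195),38),("cap",(236,137),40)):print(n,onz(c,(uv[0]*f,uv[1]*f),z).round(1))
E
python3 go.py 657 48 24 1.4996
```

```text
flange1 L [645.3  71.4  24. ]
flange1 R [685.2  68.3  24. ]
flange2 L [641.5  26.2  24. ]
flange2 R [682.  23.  24.]
waist [663.3  50.6  38. ]
cap [667.   97.9  40. ]
t 8.05 pos [663.9  46.6 259.7] rpy [ 3.14  -0.     1.498] shift [ 0.9 -7.1 76.7] turn -0.002 F [ 0.6  0.7 -0.6] w 91.9
```

The flange centres come out 45 mm apart (46 expected), and their middle at (663.5, 47.2) is right under the tool. So straight down and close.

```bash
python3 shift.py '[[92,0.5,0,40,0],[92,0.5,0,70,0],[92,0.5,0,76,0],[92,0.5,0,76,0]]'; python3 shift.py '[[24,0,0,0,0],[24,0,0,0,0],[24,0,0,0,0],[24,0,0,0,0],[24,0,0,0,0]]'; python3 shift.py '[[24,0,0,0,0],[24,0,0,0,0],[24,0,0,0,0],[24,0,0,0,0]]'
```

```text
time: 8.55
tool_pos: [664.1, 48.2, 183.0]
tcp_rot: [3.141, -0.0, 1.5]
contact_force: [-1.1, -0.8, 0.1]
grip_width: 91.8
finger_force: 0.0
time: 9.18
tool_pos: [663.8, 47.3, 182.5]
tcp_rot: [3.142, 0.0, 1.499]
contact_force: [-0.2, 0.1, -0.4]
grip_width: 46.7
finger_force: 0.0
time: 9.68
tool_pos: [663.8, 47.3, 182.4]
tcp_rot: [-3.142, 0.0, 1.499]
contact_force: [0.6, 0.3, -0.0]
grip_width: 27.1
finger_force: 30.0
```

```bash
python3 shift.py '[[24,-3,0,0,0],[24,-6,0,0,0],[24,-9,0,0,0],[24,-12,0,0,0],[24,-15,0,0,0]]';python3 shift.py '[[24,-3,0,0,0],[24,-6,0,0,0],[24,-9,0,0,0],[24,-12,0,0,0],[24,-15,0,0,0]]'; python3 shift.py '[[24,-2,0,0,0],[24,-4,0,0,0],[24,-6,0,0,0],[24,-8,0,0,0],[24,-10,0,0,0]]'; python3 shift.py '[[24,0,0,0,0]]'
python3 - <<'E'
from plant import bot
import cv2,numpy as np
c=bot.capture("wrist");np.savez("w6.npz",**c);t=bot.capture("top");np.savez("t6.npz",**t);s=bot.capture("scene");np.savez("s6.npz",**s)
o=np.zeros((560,800,3),np.uint8);o[:300,:400]=cv2.resize(c["color"][...,::-1],(400,300))
o[:300,400:]=cv2.resize(t["color"][160:235,240:340,::-1],None,fx=4,fy=4,interpolation=cv2.INTER_CUBIC)
o[300:,:]=cv2.resize(s["color"][135:200,220:420,::-1],None,fx=4,fy=4,interpolation=cv2.INTER_CUBIC);cv2.imwrite("pics/w6.png",o)
E
```

```text
time: 10.3
tool_pos: [662.6, 32.4, 182.4]
tcp_rot: [-3.141, -0.0, 1.499]
contact_force: [0.3, 5.2, -0.7]
grip_width: 27.0
finger_force: 30.0
time: 10.92
tool_pos: [661.6, 17.8, 182.4]
tcp_rot: [-3.141, -0.001, 1.499]
contact_force: [1.3, 7.5, -0.2]
grip_width: 27.2
finger_force: 30.0
time: 11.55
tool_pos: [660.9, 8.2, 182.4]
tcp_rot: [-3.142, -0.001, 1.499]
contact_force: [0.2, 8.1, -0.8]
grip_width: 27.0
finger_force: 30.0
time: 11.68
tool_pos: [660.9, 8.0, 182.4]
tcp_rot: [-3.141, -0.001, 1.499]
contact_force: [0.4, 7.9, -1.0]
grip_width: 27.3
finger_force: 30.0
```

View pics/w6.png

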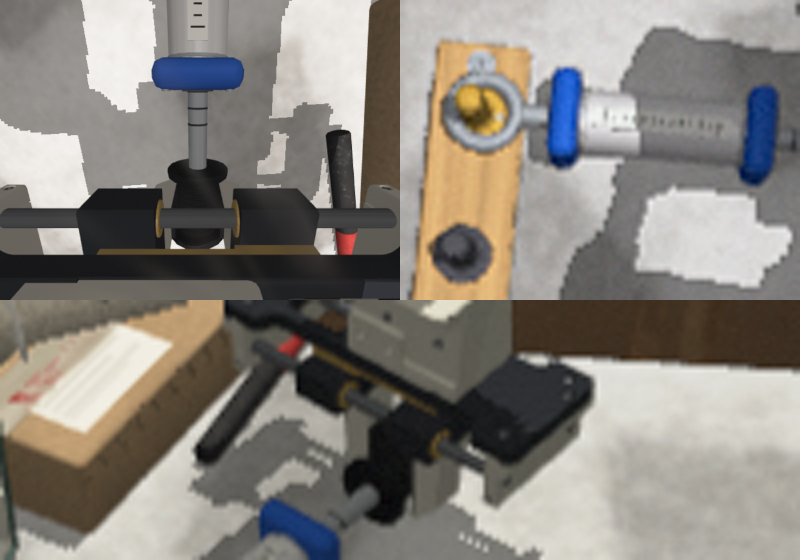

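The eye is drawn tight on the brass peg and the gauge is square. Two black rings (0.015 and 0.025) show at rows 124 and 107, and the 8 N force suggests about 0.033 drawn. I'll draw another 20 mm slowly, then measure the band.

```bash
python3 shift.py '[[24,-2,0,0,0],[24,-4,0,0,0],[24,-6,0,0,0],[24,-8,0,0,0],[24,-10,0,0,0]]'; python3 shift.py '[[24,-2,0,0,0],[24,-4,0,0,0],[24,-6,0,0,0],[24,-8,0,0,0],[24,-10,0,0,0]]';python3 shift.py '[[24,0,0,0,0]]'
python3 - <<'E'
from plant import bot
from h import *
c=bot.capture("wrist");np.savez("w7.npz",**c)
print("cam",(-c["R"].T@c["t"]).round(1))
im=c["color"];cv2.imwrite("pics/w7.png",cv2.resize(im[60:300,220:410,::-1],None,fx=2.5,fy=2.5,interpolation=cv2.INTER_CUBIC))
o=bot.get_obs();print(np.round(o["tool_pos"],1))
for r in range(115,262):print(r,im[r,313:318].mean(0).astype(int).tolist(),end=" ")
E
```

```text
time: 12.45
tool_pos: [660.2, -1.5, 182.4]
tcp_rot: [-3.141, -0.002, 1.499]
contact_force: [0.6, 10.4, -0.7]
grip_width: 27.6
finger_force: 30.0
time: 13.08
tool_pos: [659.4, -11.1, 182.4]
tcp_rot: [-3.141, -0.002, 1.499]
contact_force: [0.9, 12.3, -1.0]
grip_width: 27.2
finger_force: 30.0
time: 13.2
tool_pos: [659.4, -11.3, 182.4]
tcp_rot: [-3.141, -0.002, 1.499]
contact_force: [0.0, 10.0, -1.1]
grip_width: 26.8
finger_force: 30.0
cam [664.   67.6 162.9]
[659.4 -11.2 182.4]
115 [76, 77, 77] 116 [30, 29, 31] 117 [30, 30, 30] 118 [63, 64, 65] 119 [107, 107, 107] 120 [120, 121, 120] 121 [120, 121, 121] 122 [119, 120, 120] 123 [119, 120, 120] 124 [120, 121, 121] 125 [120, 121, 120] 126 [119, 120, 120] 127 [120, 121, 120] 128 [120, 120, 120] 129 [119, 120, 120] 130 [119, 120, 120] 131 [119, 120, 120] 132 [120, 120, 120] 133 [119, 120, 120] 134 [119, 119, 120] 135 [119, 120, 120] 136 [119, 120, 120] 137 [120, 119, 120] 138 [119, 119, 120] 139 [119, 119, 120] 140 [119, 119, 120] 141 [119, 119, 120] 142 [119, 119, 119] 143 [119, 119, 120] 144 [84, 84, 84] 145 [43, 42, 43] 146 [36, 35, 36] 1
[... 1571 characters left out ...]
 227 [117, 117, 118] 228 [117, 118, 118] 229 [117, 118, 118] 230 [117, 118, 118] 231 [118, 118, 118] 232 [117, 118, 118] 233 [117, 118, 117] 234 [117, 118, 118] 235 [117, 117, 117] 236 [117, 117, 117] 237 [117, 117, 117] 238 [117, 117, 117] 239 [117, 118, 118] 240 [117, 117, 117] 241 [117, 117, 117] 242 [117, 117, 118] 243 [117, 117, 117] 244 [117, 117, 117] 245 [117, 117, 117] 246 [117, 117, 117] 247 [117, 117, 118] 248 [117, 117, 117] 249 [117, 117, 117] 250 [117, 117, 117] 251 [117, 117, 117] 252 [116, 117, 117] 253 [116, 116, 116] 254 [116, 117, 117] 255 [116, 117, 117] 256 [116, 117, 117] 257 [116, 116, 117] 258 [115, 116, 117] 259 [116, 116, 117] 260 [115, 116, 116] 261 [115, 116, 116]
```

View pics/w7.png

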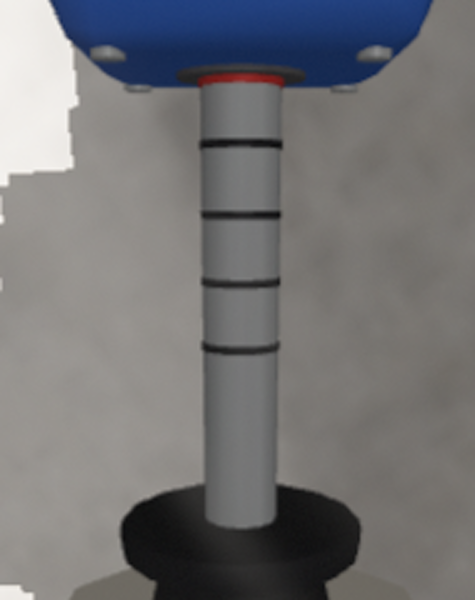

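All four rings are out (rows 117, 146, 174 and 200), and a thin sliver of red shows at the barrel's end (rows 91–94). I'll fit the ring scale to get the draw.

```bash
cat > dr.py <<'E'
from h import *
import sys
def draw(c):
    im=c["color"].astype(int);col=im[60:262,313:318].mean(1);r0=60
    g=col.mean(1);red=(col[:,0]-col[:,2])
    rr=np.where(red>50)[0]+r0
    dark=g[rr.max()-r0+4:];pk=[i for i in range(2,len(dark)-2) if dark[i]<60 and dark[i]==dark[i-2:i+3].min()]
    rows=[]
    for i in pk:
        w=np.clip(118-dark[i-4:i+5],0,None);rows.append((w*np.arange(i-4,i+5)).sum()/w.sum()+rr.max()+4)
    rows=rows[:4]
    d=np.array([onz(c,(315.5,r+.0),30)[1] for r in rows]);f=np.polyfit(d,[45,35,25,15][:len(d)],1)
    edge=[onz(c,(315.5,r),30)[1] for r in (rr.min()-.5,rr.max()+.5)]
    print("rows",np.round(rows,1),"red",rr.min(),rr.max(),"fit",f.round(3),"draw at mouth",np.polyval(f,edge[0]).round(2),"red start (53 expected)",np.polyval(f,edge[1]).round(2))
if __name__=="__main__": draw(ld(sys.argv[1]))
E
python3 dr.py w7.npz
```

```text
rows [116.7 116.7 145.7 173.5] red 89 92 fit [  1.273 -56.28 ] draw at mouth 51.33 red start (53 expected) 49.69
```

```bash
sed -i 's/    rows=\[\]$/    pk=[i for j,i in enumerate(pk) if j==0 or i-pk[j-1]>5];rows=[]/' dr.py; python3 dr.py w7.npz
```

```text
rows [116.7 145.7 173.5 199.9] red 89 92 fit [  1.002 -30.419] draw at mouth 54.29 red start (53 expected) 52.99
```

The fit is consistent: scale 1.00, and red starts at 52.99 against 53 expected. The draw is 54.3, so 5.7 mm more.

```bash
python3 shift.py '[[24,-1.5,0,0,0],[24,-3,0,0,0],[24,-4.5,0,0,0],[24,-5.6,0,0,0],[24,-5.6,0,0,0]]'; python3 shift.py '[[24,0,0,0,0],[24,0,0,0,0]]'
python3 - <<'E'
from plant import bot
import numpy as np
from dr import draw
c=bot.capture("wrist");draw(c);np.savez("w8.npz",**c)
E
```

```text
time: 13.88
tool_pos: [659.1, -16.6, 182.4]
tcp_rot: [-3.141, -0.002, 1.499]
contact_force: [0.9, 11.9, 0.1]
grip_width: 27.4
finger_force: 30.0
time: 14.12
tool_pos: [659.0, -16.6, 182.4]
tcp_rot: [-3.141, -0.002, 1.499]
contact_force: [0.8, 12.7, 0.6]
grip_width: 27.0
finger_force: 30.0
rows [116.7 145.7 173.5 199.9] red 73 92 fit [  1.002 -25.136] draw at mouth 59.37 red start (53 expected) 52.99
```

The draw is 59.4. I'll trim by 0.4 mm, then hold.

```bash
python3 shift.py '[[24,-0.4,0,0,0],[24,-0.4,0,0,0],[24,-0.4,0,0,0],[24,-0.4,0,0,0],[24,-0.4,0,0,0]]'; for i in 1; do :; done; python3 shift.py '[[24,0,0,0,0],[24,0,0,0,0],[24,0,0,0,0],[24,0,0,0,0],[24,0,0,0,0]]'; python3 shift.py '[[24,0,0,0,0],[24,0,0,0,0],[24,0,0,0,0],[24,0,0,0,0],[24,0,0,0,0]]'; python3 shift.py '[[24,0,0,0,0],[24,0,0,0,0],[24,0,0,0,0],[24,0,0,0,0],[24,0,0,0,0]]'; python3 shift.py '[[24,0,0,0,0],[24,0,0,0,0],[24,0,0,0,0],[24,0,0,0,0],[24,0,0,0,0]]'; python3 shift.py '[[24,0,0,0,0],[24,0,0,0,0],[24,0,0,0,0],[24,0,0,0,0],[24,0,0,0,0]]'
python3 - <<'E'
from plant import bot
import numpy as np,cv2
from dr import draw
c=bot.capture("wrist");draw(c);np.savez("w9.npz",**c)
t=bot.capture("top")["color"];s=bot.capture("scene")["color"]
cv2.imwrite("pics/w9.png",np.hstack([cv2.resize(c["color"][40:260,220:410,::-1],(380,440)),cv2.resize(t[160:270,240:345,::-1],(420,440),interpolation=cv2.INTER_CUBIC)]))
E
```

```text
time: 14.8
tool_pos: [659.0, -16.9, 182.4]
tcp_rot: [-3.141, -0.003, 1.499]
contact_force: [1.3, 11.0, -0.6]
grip_width: 27.1
finger_force: 30.0
time: 15.42
tool_pos: [659.0, -16.9, 182.4]
tcp_rot: [-3.141, -0.003, 1.499]
contact_force: [1.4, 12.5, 0.6]
grip_width: 27.2
finger_force: 30.0
time: 16.05
tool_pos: [659.0, -16.9, 182.4]
tcp_rot: [-3.141, -0.003, 1.499]
contact_force: [1.1, 11.6, 0.3]
grip_width: 27.2
finger_force: 30.0
time: 16.68
tool_pos: [659.0, -16.9, 182.4]
tcp_rot: [-3.141, -0.003, 1.499]
contact_force: [1.3, 11.2, 0.3]
grip_width: 27.2
finger_force: 30.0
time: 17.3
tool_pos: [659.0, -16.9, 182.4]
tcp_rot: [-3.141, -0.003, 1.499]
contact_force: [1.2, 12.6, -0.5]
grip_width: 27.1
finger_force: 30.0
time: 17.92
tool_pos: [659.0, -16.9, 182.4]
tcp_rot: [-3.141, -0.003, 1.499]
contact_force: [1.2, 12.5, -0.7]
grip_width: 27.2
finger_force: 30.0
rows [116.7 145.7 173.5 199.9] red 72 92 fit [  1.002 -24.84 ] draw at mouth 59.69 red start (53 expected) 52.99
```

View pics/w9.png

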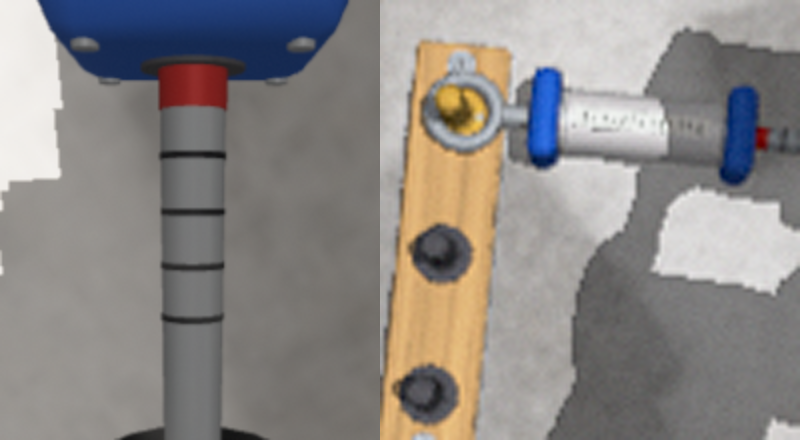

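The draw reads 59.7 mm, with about half the red band out (rows 62–108 of the left view). The eye is on the brass peg at (462,110), and the pull is square and has held at about 12 N for over 3 s.

```bash
python3 -c "
from plant import bot
print(bot.close_job())"
```

```text
the job is handed in; nothing more can be done
None
```

I handed the job in at about 18 s with the eye on the brass peg and the gauge square to the rail, the rod drawn 59.7 mm (middle of the red band is 60), held over 3 s at about 12 N and still gripped.

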